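# Mix a capped sample tube on the guided touch mixer

### The arm

A 6-joint arm with a two-finger parallel gripper is mounted at the origin on the work surface. World frame = base frame: x ahead of the robot, y to its left, z up, the work surface at z = 0. Lengths are in mm, angles in rad, forces in N, time in s.
With the tool pointing down it reaches from about 350 to 725 mm from the base axis. Payload 4.3 kg.
Tool frame: the origin (TCP) lies midway between the tips of the shut fingers; the grasp point (between the pads) lies 19 mm behind it (bot.grip_depth is the distance from the TCP to the grasp point, in mm); z points along the fingers, y is the line along which they close (so a half turn about z gives the same grasp; the last joint's range is limited). The gripper opens to 85 mm and grips with 20 to 120 N. Pads are 22 mm wide; open, the fingers measure 114 mm over their backs; the gripper's body (76 mm by 85 mm) begins 54 mm behind the grasp point. The pads swing forward as they close: fully open they stand 13 mm farther back than shut.
Start: joints at [-1.246, 0.377, 0.081, 1.274, 0, 1.46], TCP at [242.222, -521.532, 231.329] pointing down, gripper open.
Joint ranges: [-2.72, 2.72], [-0.84, 1.66], [-1.02, 1.22], [-1.77, 2.12], [-1.37, 1.28], [-3.14, 3.14]. Speed limits (rad/s): [2.57, 2.57, 3.14, 3.14, 3.14, 3.14].

### API

Orientations are given as a 3x3 rotation matrix whose columns are the frame's x, y, z axes.
In Python, from cell import bot gives the robot as it stands.
- The arm moves only by the tool move_arm, never from a script. Its argument "moves" is a list of rows, each a list of 3 entries, a list of its own where there are three numbers: the opening, from -1 (shut) to 1 (fully open), so that 0 is half open, then the shift along the tool's x, y, z each as a share of 300 mm, from -1 to 1, then the turn about the tool's z as a share of pi/4 rad, from -1 to 1. A call has 1 to 10 rows; each row is the pose to reach, as a shift and turn from the pose commanded when the call began, along the tool's axes at that moment; what a row does not reach only later rows make up. A row lasts 1/10 s, in which the tool goes at most 50 mm and 8.59 degrees, less where a joint would pass 70% of its speed; a pose out of reach is approached as far as the arm can. A call with a number of a shift or a turn outside -1 to 1 is refused whole. A call with a gripper value outside its range is refused whole. The fingers move at their own pace and stop on an object; the grip force is fixed at half the most. Time passes only in rows, so rows that repeat a pose let the fingers close. It gives the time, the measured TCP pose, the force, the opening and the grip force at its end, in the units of the state.
- bot.get_obs(): the state, without advancing time (a new reading comes with each control period).
- bot.get_image(name): name is "scene" or "side" or "wrist"; returns a dict with "frame" (420x560x3 uint8, red, green, blue), "vertical_fov" (degrees; the focal length in pixels is half the picture's height over the tangent of half this angle, whatever the lens; pixels are square), "cx", "cy" (the principal point, pixels), "world_from_camera" (4x4, takes a point from camera to world coordinates). Camera axes: x right, y up, looking along -z (the intrinsics and any distortion apply to the point x, -y, -z); pixel columns grow to the right and rows downward; lengths in mm; the calibration is good to about 2 mm. The wrist camera is an equidistant fisheye: a pixel r from the principal point sees the ray r / f radians off the axis. A picture is of the moment at which its call begins. There is no depth.
- bot.close_job(): hands the job in; it is judged then, once.
The state is a dict: "time_s": time; "joint_positions": joint angles; "joint_vel": joint speeds; "effort": joint torques, N m; "position": TCP position; "eef_rot": TCP orientation; "ft_force": force on the tool from outside, world axes, zero at the start; "moment": the same for the moment, N m; "gripper_width": finger opening in mm; "gripper_force": force on a finger pad.
Only numpy, scipy, OpenCV 4.12 (cv2) and the standard library are available. Lean on these libraries where they do the work, as an engineer would, in place of code of your own. Each camera call takes 0.05 s, during which the arm holds its last target. There are 200 camera calls.

### The job

Take the blue-capped sample tube out of the rack, thread it tip-down through the upper and then the lower guide ring of the yellow touch mixer, and press it down onto the sprung pad beneath until the pad is fully down. Finish there, still gripping the tube by its cap end and keeping the pad fully pressed; do not let go. Leave the other tubes, the mortar, the wash bottle and the small jar where they are.

Things in the scene. Friction and masses are not known exactly. Their poses are not given: they have to be found in the camera images.
- tube_blue: The tube to mix: rigid amber tube 16 mm in diameter, rounded tip, with a blue cylindrical cap 20 mm in diameter on top. 135 mm long in all; the cap spans 109 to 135 mm above the tip. Weighs 30 to 60 g. Origin at the centre of its tip (the very bottom), z towards the cap. Starts upright in one of the rack's three holes, tip 10 mm and cap 119 to 145 mm above the table.
- tube_tip (a point): Centre of the blue-capped tube's rounded tip (the same point as its origin).
- tube_cap (a point): Middle of the blue cap on the tube's axis, 122 mm above the tip.
- rack: Grey block rack fixed to the bench, 50 x 170 mm, 70 mm high (foot 60 x 180 mm). Origin at the centre of its underside; y runs along the row. Three round holes 17.5 mm in diameter, 60 mm deep, at y = -55, 0 and +55 mm, each with a tube; which tube is where varies. Rack and mixer may swap sides.
- tube_red: Bystander tube, the same shape as the blue-capped one but with a red cap, standing in the rack. Origin at its tip. Leave alone.
- tube_white: Bystander tube, the same but with a white cap, standing in the rack. Origin at its tip. Leave alone.
- mixer: Fixed touch mixer: yellow box 130 x 130 mm, top at 40 mm, with two white guide plates (46 x 46 mm, 12 mm thick), undersides at 65 and 116 mm above the table, on a steel post. Each has a 20 mm round hole with a 3 mm chamfer; both holes lie on one vertical axis. Origin on that axis at table height, z up; the post is 44 mm from it towards -x of the mixer, as high as the upper plate's top.
- upper_guide (a point): Centre of the mouth of the upper guide hole, at the top face of the upper plate, 128 mm above the table; nothing on the mixer is higher.
- lower_guide (a point): Centre of the mouth of the lower guide hole, at the top face of the lower plate, 77 mm above the table.
- pad_top (a point): Centre of the top of the black sprung pad (38 mm in diameter) on the guide axis, 55 mm above the table when free and 47 mm when fully down.
- pad (a joint): How far the pad is pressed down, m: 0 free, 0.008 fully down against its stop. The spring pushes back with about 3 N at the start and 7 N fully down; the tube's own weight does not move it.
- mortar: Bystander: white ceramic mortar, 90 mm across, 55 mm high, loose between rack and mixer. Origin at the centre of its underside. Leave alone.
- wash_bottle: Bystander: white bottle with a red cap, 68 mm in diameter, 170 mm high, loose. Origin at the centre of its underside. Leave alone.
- pill_jar: Bystander: small white jar, 38 mm in diameter, 60 mm high, loose. Origin at the centre of its underside. Leave alone.
Not all that is in view belongs to the job. What is shaped like the tube_blue but black or pink is not meant.

How it is judged:
By the outcome, as a careful person would: the job done as asked, in the order asked, and still so for the second after the job is handed in, while the arm keeps its last pose, push and grip.
It also fails if it takes over 42 s, if anything falls off the work surface, if the arm or the gripper's body presses on something with over 40 N, if the wrist force passes 120 N, or if a joint passes its speed limit or range.

## Working session

There is one attempt and no reset: what is moved stays moved. The work goes in short steps, Python scripts to look and compute and a tool call to move; the robot and the scene stay as the last step left them, time stands still between calls to the robot, and variables do not carry over. Pictures are saved under pics/ and viewed, at most 10 in all, crops included, and the job is handed in when it is done.

Besides the shell and the picture viewer there is one more tool, called after "Request:" as name([rows], argument=value, ...), one row to a line, values as JSON. move_arm: Moves the arm, as the interface text tells. Its arguments: {"type":"object","properties":{"moves":{"type":"array","items":{"type":"array"}}},"required":["moves"]}

```bash
mkdir -p pics; ls; cat > h.py <<'E'
from cell import bot
import numpy as np, cv2
def snap(n,f=None):
    d=bot.get_image(n)
    if f: cv2.imwrite('pics/'+f,d['frame'][:,:,::-1])
    return d
def ray(d,u,v,):
    H=d['frame'].shape[0]; f=H/2/np.tan(np.radians(d['vertical_fov'])/2)
    x,y=(u-d['cx']),(v-d['cy'])
    if d.get('fish'):
        r=np.hypot(x,y); t=r/f; s=np.sin(t)/max(r,1e-9); c=np.array([x*s,-y*s,-np.cos(t)])
    else: c=np.array([x/f,-y/f,-1])
    T=np.array(d['world_from_camera']); return T[:3,3],T[:3,:3]@c
def onz(d,u,v,z):
    o,r=ray(d,u,v); return o+r*(z-o[2])/r[2]
E
python3 - <<'E'
from h import *
a=snap('scene','s1.png');b=snap('side','d1.png')
cv2.imwrite('pics/both.png',cv2.resize(np.vstack([a['frame'],b['frame']])[:,:,::-1],None,fx=.7,fy=.7))
for d in(a,b):print({k:v for k,v in d.items() if k!='frame'})
o=bot.get_obs();print(o)
E
```

```text
pics
{'vertical_fov': 48.645008307043, 'cx': 282.6814130724377, 'cy': 204.05148651049473, 'world_from_camera': array([[ 4.46673942e-01, -6.01049405e-01,  6.62738261e-01,
         1.26083713e+03],
       [ 8.94612101e-01,  3.10236368e-01, -3.21593820e-01,
        -3.75318562e+02],
       [-1.23117364e-02,  7.36541247e-01,  6.76280572e-01,
         8.73638663e+02],
       [ 0.00000000e+00,  0.00000000e+00,  0.00000000e+00,
         1.00000000e+00]])}
{'vertical_fov': 46.736162259378034, 'cx': 287.2479153375163, 'cy': 215.9322504480732, 'world_from_camera': array([[ 6.97933683e-01,  4.51127886e-01, -5.56212373e-01,
        -1.94980781e+02],
       [-7.16158869e-01,  4.42079666e-01, -5.40075961e-01,
        -7.16867231e+02],
       [ 2.24685372e-03,  7.75273628e-01,  6.31621527e-01,
         9.25144844e+02],
       [ 0.00000000e+00,  0.00000000e+00,  0.00000000e+00,
         1.00000000e+00]])}
{'time_s': 0.1, 'joint_positions': array([-1.24631563e+00,  3.78025513e-01,  7.97896612e-02,  1.27440449e+00,
        4.99854334e-05,  1.46048343e+00]), 'joint_vel': array([ 0.00051101, -0.00257493,  0.00369757,  0.00094268,  0.00296325,
        0.00103814]), 'effort': array([ 1.09383422e-03, -4.64694607e+01,  2.70582265e+01,  1.19942136e-02,
       -9.19915647e-05, -1.74944279e-05]), 'position': array([ 242.03159418, -520.94519869,  230.44571906]), 'eef_rot': array([[ 9.06957092e-01,  4.21222674e-01, -5.40524938e-04],
       [ 4.21222945e-01, -9.06955412e-01,  1.76372186e-03],
       [ 2.52687619e-04, -1.82730155e-03, -9.99998299e-01]]), 'ft_force': array([-0.48841714,  0.26480096,  0.29400096]), 'moment': array([ 0.00475991, -0.05666607, -0.00324122]), 'gripper_force': 0.0, 'gripper_width': 85.22723789460889}
```

View pics/s1.png

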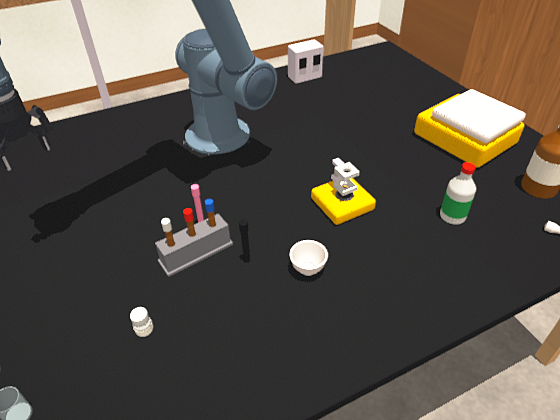

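View pics/d1.png

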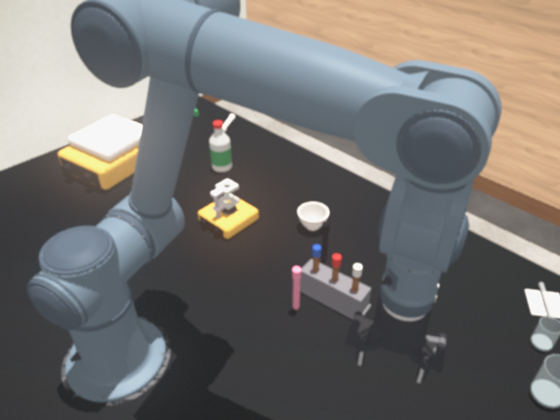

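The scene view shows blue (210,205), red (188,215) and white (167,225) caps in the rack. There is a pink decoy at (197,188), a black one at (244,240), the mixer at (343,185) and the mortar at (309,258). The side view has the blue cap at (316,250) and the mixer at (228,195).

```bash
python3 - <<'E'
from h import *
a=snap('scene');b=snap('side')
def tri(p,q):
    o1,r1=ray(a,*p);o2,r2=ray(b,*q)
    A=np.c_[r1,-r2];t=np.linalg.lstsq(A,o2-o1,rcond=None)[0]
    x,y=o1+r1*t[0],o2+r2*t[1];return ((x+y)/2).round(1),np.linalg.norm(x-y).round(1)
def cen(d,m,box):
    x0,y0,x1,y1=box;M=np.zeros(m.shape,np.uint8);M[y0:y1,x0:x1]=m[y0:y1,x0:x1]
    n,l,s,c=cv2.connectedComponentsWithStats(M);i=1+np.argmax(s[1:,4]);return c[i],s[i]
def f(d):return [d['frame'][:,:,i].astype(int) for i in range(3)]
for n,fn,ba,bb in [('blue',lambda r,g,c:(c>g+50)&(c>r+50),(195,190,225,225),(305,235,330,265)),
 ('red',lambda r,g,c:(r>120)&(g<60)&(c<60),(175,200,203,230),(325,245,348,275)),
 ('white',lambda r,g,c:(r>150)&(g>140)&(c>130),(155,210,177,238),(345,255,370,285)),
 ('pink',lambda r,g,c:(r>g+50)&(c>g+20)&(r>130),(185,175,207,225),(285,255,305,315)),
 ]:
    ca,sa=cen(a,fn(*f(a)),ba);cb,sb=cen(b,fn(*f(b)),bb)
    print(n,ca.round(1),sa,cb.round(1),sb,tri(ca,cb), onz(a,*ca,132).round(0),onz(b,*cb,132).round(0))
for n,d,bx in(('a',a,(300,140,385,230)),('b',b,(190,170,270,245))):
    r,g,c=f(d);m=((r>150)&(g>100)&(c<70)).astype(np.uint8)
    M=np.zeros_like(m);M[bx[1]:bx[3],bx[0]:bx[2]]=m[bx[1]:bx[3],bx[0]:bx[2]]
    cs=max(cv2.findContours(M,0,2)[0],key=cv2.contourArea);h=cv2.convexHull(cs)[:,0]
    ap=cv2.approxPolyDP(h,3,True)[:,0]
    print(n,[(tuple(p),onz(d,*p,40)[:2].round(0)) for p in ap])
C=[cv2.resize(d['frame'][y:y+75,x:x+100],None,fx=6,fy=6,interpolation=2)[:,:,::-1] for d,x,y in((a,295,150),(b,180,170))]
cv2.imwrite('pics/mix.png',cv2.resize(np.vstack(C),(400,600)))
E
```

```text
blue [208.9 204.9] [205 199   9  13 101] [316.4 249.1] [312 244  10  13  89] (array([ 459.7, -178.9,  135.2]), np.float64(1.6)) [ 457. -179.  132.] [ 462. -176.  132.]Traceback (most recent call last):
  File "<stdin>", line 16, in <module>
  File "<stdin>", line 9, in cen
    return _wrapfunc(a, 'argmax', axis=axis, out=out, **kwds)
    return bound(*args, **kwds)
ValueError: attempt to get argmax of an empty sequence
```

```bash
python3 - <<'E'
from h import *
a=snap('scene');b=snap('side')
def tri(p,q):
    o1,r1=ray(a,*p);o2,r2=ray(b,*q)
    A=np.c_[r1,-r2];t=np.linalg.lstsq(A,o2-o1,rcond=None)[0]
    x,y=o1+r1*t[0],o2+r2*t[1];return ((x+y)/2).round(1),np.linalg.norm(x-y).round(1)
def f(d):return [d['frame'][:,:,i].astype(int) for i in range(3)]
def cen(d,fn,box):
    x0,y0,x1,y1=box;M=np.zeros(d['frame'].shape[:2],np.uint8);M[y0:y1,x0:x1]=fn(*f(d))[y0:y1,x0:x1]
    n,l,s,c=cv2.connectedComponentsWithStats(M)
    if n<2:return None
    return c[1+np.argmax(s[1:,4])]
for n,fn,ba,bb in [('red',lambda r,g,c:(r>g+90)&(r>c+90)&(g<70),(175,200,203,224),(325,245,348,268)),
 ('white',lambda r,g,c:(r>130)&(g>120)&(c>110),(155,210,177,234),(345,255,370,280)),
 ('pink',lambda r,g,c:(r>g+50)&(c>g+15),(185,175,207,225),(285,255,305,315))]:
    ca=cen(a,fn,ba);cb=cen(b,fn,bb)
    if ca is None or cb is None: print(n,ca,cb)
    else: print(n,ca,cb,tri(ca,cb))
for n,d,bx in(('a',a,(300,140,385,230)),('b',b,(190,170,270,245))):
    r,g,c=f(d);m=((r>150)&(g>100)&(c<90)).astype(np.uint8)
    M=np.zeros_like(m);M[bx[1]:bx[3],bx[0]:bx[2]]=m[bx[1]:bx[3],bx[0]:bx[2]]
    cs=cv2.findContours(M,0,2)[0]
    if not cs: continue
    h=cv2.convexHull(np.vstack(cs))[:,0]
    ap=cv2.approxPolyDP(h,3,True)[:,0]
    for p in ap: print(n,p,onz(d,*p,40)[:2].round(0),onz(d,*p,0)[:2].round(0))
C=[cv2.resize(d['frame'][y:y+75,x:x+100],None,fx=6,fy=6,interpolation=2)[:,:,::-1] for d,x,y in((a,295,150),(b,180,170))]
cv2.imwrite('pics/mix.png',cv2.resize(np.vstack(C),(400,600)))
E
```

```text
red [187.86725664 214.38938053] [335.95  262.725] (array([ 462.6, -234.5,  128.7]), np.float64(3.7))
white [165.8362069  224.43965517] [356.98484848 269.26515152] (array([ 475.4, -287.8,  133.7]), np.float64(0.9))
pink [196.99547511 201.79638009] [296.18390805 283.75287356] (array([ 380.1, -188.8,   84.5]), np.float64(0.9))
a [353 178] [438. 246.] [398. 275.]
a [374 198] [535. 249.] [500. 279.]
a [374 207] [564. 229.] [531. 258.]
a [337 224] [574. 110.] [541. 133.]
a [312 198] [459. 102.] [420. 125.]
a [312 189] [426. 120.] [386. 144.]
b [258 216] [525. 100.] [558. 137.]
b [225 237] [400.  98.] [427. 135.]
b [197 212] [414. 240.] [441. 283.]
b [211 202] [472. 249.] [502. 292.]
b [242 199] [547. 194.] [580. 235.]
b [258 210] [544. 120.] [578. 158.]
```

View pics/mix.png

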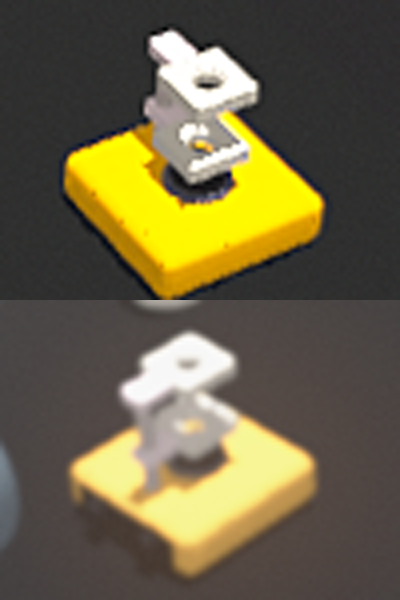

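The upper plate's hole is at about (347,170) in the scene view and (227,186) in the side view. The box sits around (490,175). Moving towards the blue tube now, and turning so the fingers close across the rack row.

Request:
move_arm([
  [0.3, [0.57, -0.36, 0], -1],
  [0.3, [0.57, -0.36, 0], -1],
  [0.3, [0.57, -0.36, 0], -1],
  [0.3, [0.57, -0.36, 0], -1],
  [0.3, [0.57, -0.36, 0], -1],
  [0.3, [0.57, -0.36, 0], -1],
  [0.3, [0.57, -0.36, 0], -1],
])

```text
time_s: 1.0
position: [352.2, -351.0, 231.4]
eef_rot: [[0.342, 0.94, 0.0], [0.94, -0.342, -0.0], [-0.0, 0.0, -1.0]]
ft_force: [-0.2, -0.2, -0.6]
gripper_width: 55.6
gripper_force: 0.0
```

```bash
cat >> h.py <<'E'
def tool(target):
    o=bot.get_obs();R=np.array(o['eef_rot']);d=R.T@(np.array(target)-o['position'])
    print('pos',np.round(o['position'],1),'yawY',np.degrees(np.arctan2(R[1,1],R[0,1])).round(1),'F',np.round(o['ft_force'],1),'w',round(o['gripper_width'],1),'units',np.round(d/300,3))
E
python3 - <<'E'
from h import *
tool([460,-179,230])
a=snap('scene')
print(onz(a,347.2,170,128),onz(a,246,260,0),onz(a,244,224,140))
b=snap('side');print(onz(b,227.2,186.2,128))
E
```

```text
pos [ 352.2 -351.   231.4] yawY -20.0 F [-0.2 -0.2 -0.6] w 55.6 units [0.662 0.141 0.005]
[490.40078738 184.57382779 128.        ] [ 545.43356426 -131.06087963    0.        ] [ 561.19852834 -132.6759909   140.        ]
[483.65521703 177.28793989 128.        ]
```

Request:
move_arm([
  [0.0, [0.66, 0.14, 0], -0.62],
  [0.0, [0.66, 0.14, 0], -0.62],
  [0.0, [0.66, 0.14, 0], -0.62],
  [0.0, [0.66, 0.14, 0], -0.62],
  [0.0, [0.66, 0.14, 0], -0.62],
  [0.0, [0.66, 0.14, 0], -0.62],
  [0.0, [0.66, 0.14, 0], -0.62],
])

```text
time_s: 1.8
position: [458.8, -181.1, 231.2]
eef_rot: [[-0.134, 0.991, -0.0], [0.991, 0.134, -0.001], [-0.0, -0.0, -1.0]]
ft_force: [-0.3, 0.3, 0.5]
gripper_width: 42.8
gripper_force: 0.0
```

```bash
python3 - <<'E'
from h import *
tool([460,-179,200])
w=snap('wrist','w1.png');w['fish']=1
print(w['vertical_fov'],w['cx'],w['cy'],np.array(w['world_from_camera']).round(3))
r,g,c=[w['frame'][:,:,i].astype(int) for i in range(3)]
m=((c>g+40)&(c>r+40)).astype(np.uint8)
n,l,s,ce=cv2.connectedComponentsWithStats(m)
for i in range(1,n):
    if s[i,4]>40: print(s[i],ce[i],onz(w,*ce[i],140).round(1))
E
```

```text
pos [ 458.8 -181.1  231.2] yawY 7.7 F [-0.3  0.3  0.5] w 42.8 units [0.006 0.005 0.104]
65.70646984690485 276.90851594039026 207.9903723711586 [[ 9.91000e-01 -1.26000e-01 -4.40000e-02  4.47714e+02]
 [ 1.33000e-01  9.37000e-01  3.22000e-01 -9.83350e+01]
 [ 1.00000e-03 -3.25000e-01  9.46000e-01  3.73256e+02]
 [ 0.00000e+00  0.00000e+00  0.00000e+00  1.00000e+00]]
[265 190  26  34 696] [277.63649425 206.50287356] [ 458.9 -176.6  140. ]
```

View pics/w1.png

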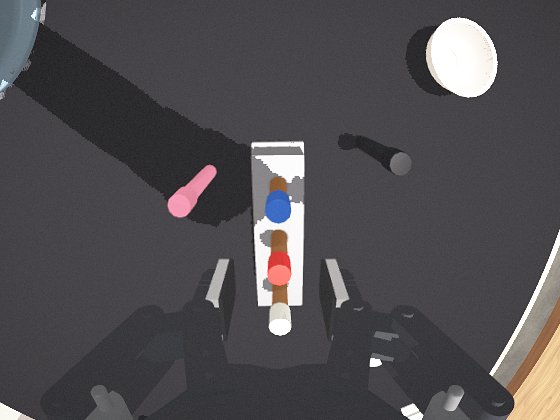

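The wrist view shows the blue cap centred at (278,206) between clear surroundings: pink at (180,204), black at (400,163), and the red cap behind it at (279,268). That puts the axis at about (459,-178.6). Descending to grasp.

Request:
move_arm([
  [0.0, [0.008, 0.0, 0.1], 0],
  [0.0, [0.008, 0.0, 0.25], 0],
  [0.0, [0.008, 0.0, 0.39], 0],
  [0.0, [0.008, 0.0, 0.39], 0],
  [0.0, [0.008, 0.0, 0.39], 0],
  [-1, [0.008, 0.0, 0.39], 0],
  [-1, [0.008, 0.0, 0.39], 0],
  [-1, [0.008, 0.0, 0.39], 0],
  [-1, [0.008, 0.0, 0.39], 0],
  [-1, [0.008, 0.0, 0.39], 0],
])

```text
time_s: 2.85
position: [460.7, -179.0, 117.1]
eef_rot: [[-0.136, 0.991, 0.004], [0.991, 0.136, -0.003], [-0.004, 0.003, -1.0]]
ft_force: [-1.4, -0.1, 5.7]
gripper_width: 17.2
gripper_force: 58.4
```

```bash
python3 - <<'E'
from h import *
tool([459,-178.6,250])
w=snap('wrist','w2.png')
E
```

```text
pos [ 460.7 -179.   117.1] yawY 7.8 F [-1.4 -0.1  5.7] w 17.2 units [ 0.    -0.004 -0.443]
```

View pics/w2.png

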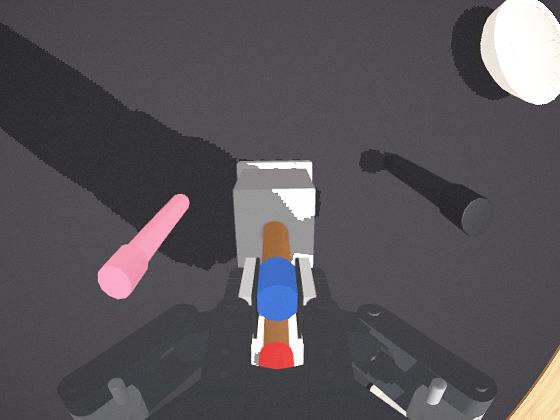

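The fingers hold the blue cap, at about (278,290) in the picture. Lifting.

Request:
move_arm([
  [-1, [0, 0, -0.06], 0],
  [-1, [0, 0, -0.16], 0],
  [-1, [0, 0, -0.3], 0],
  [-1, [0, 0, -0.46], 0],
  [-1, [0, 0, -0.48], 0],
  [-1, [0, 0, -0.48], 0],
])

```text
time_s: 3.5
position: [460.8, -178.6, 261.3]
eef_rot: [[-0.136, 0.991, 0.006], [0.991, 0.136, -0.003], [-0.004, 0.005, -1.0]]
ft_force: [-0.3, 0.6, -0.9]
gripper_width: 16.9
gripper_force: 59.0
```

```bash
python3 - <<'E'
from h import *
tool([487,100,258])
a=snap('scene');b=snap('side')
cv2.imwrite('pics/lift.png',np.hstack([cv2.resize(d['frame'][y:y+150,x:x+100],None,fx=4,fy=4)[:,:,::-1] for d,x,y in((a,160,120),(b,260,180))]))
E
```

```text
pos [ 460.8 -178.6  261.3] yawY 7.8 F [-0.3  0.6 -0.9] w 16.9 units [0.908 0.213 0.009]
```

View pics/lift.png

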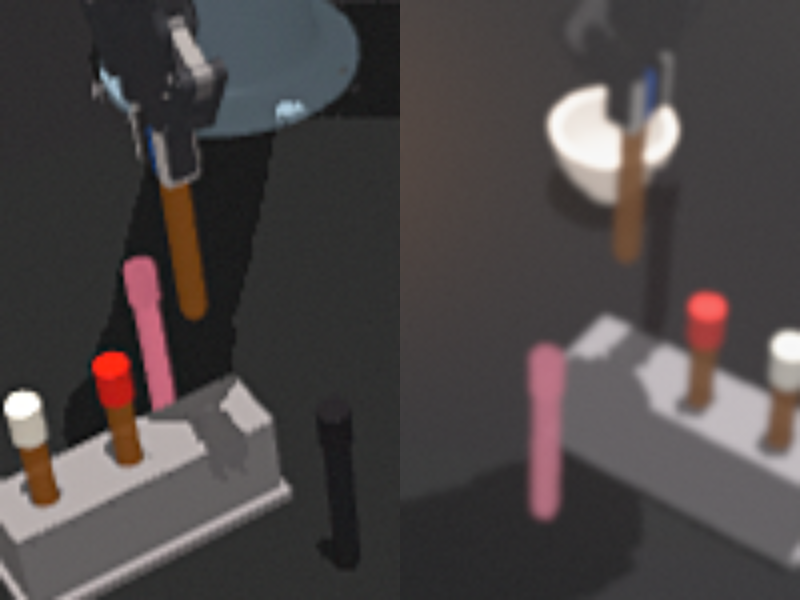

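The tube hangs upright and clear of the rack, with its tip at (208,198) in scene pixels; the other tubes are undisturbed. Carrying it to just short of the mixer for a close look.

Request:
move_arm([
  [-1, [0.12, 0.03, 0], 0],
  [-1, [0.28, 0.07, 0], 0],
  [-1, [0.44, 0.1, 0], 0],
  [-1, [0.6, 0.14, 0], 0],
  [-1, [0.75, 0.18, 0], 0],
  [-1, [0.86, 0.2, 0], 0],
  [-1, [0.91, 0.21, 0], 0],
  [-1, [0.91, 0.21, 0], 0],
  [-1, [0.91, 0.21, 0], 0],
])

```text
time_s: 4.5
position: [483.2, 101.2, 256.7]
eef_rot: [[-0.137, 0.991, -0.003], [0.991, 0.137, -0.001], [-0.0, -0.003, -1.0]]
ft_force: [-0.7, -0.8, -1.2]
gripper_width: 17.1
gripper_force: 59.0
```

```bash
python3 - <<'E'
from h import *
tool([487,181,261])
w=snap('wrist','w3.png');print(np.array(w['world_from_camera']).round(3))
E
```

```text
pos [483.2 101.2 256.7] yawY 7.9 F [-0.7 -0.8 -1.2] w 17.1 units [ 0.262  0.049 -0.015]
[[ 9.91000e-01 -1.29000e-01 -4.20000e-02  4.72277e+02]
 [ 1.36000e-01  9.37000e-01  3.23000e-01  1.83997e+02]
 [-2.00000e-03 -3.25000e-01  9.46000e-01  3.98752e+02]
 [ 0.00000e+00  0.00000e+00  0.00000e+00  1.00000e+00]]
```

View pics/w3.png

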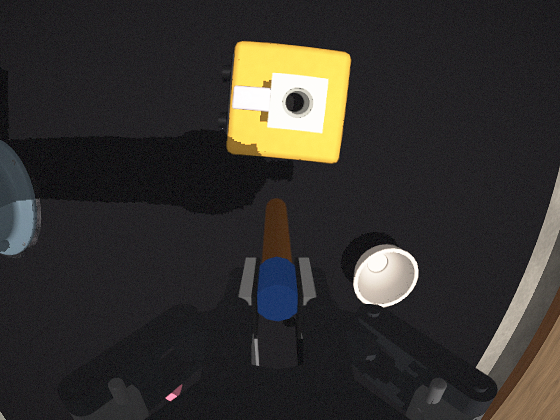

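The wrist view shows the guide hole at about (298,101) in the white plate, with the post to the left. The tube is held at (277,290), with its tip near (276,203).

```bash
python3 - <<'E'
from h import *
w=snap('wrist');w['fish']=1
im=w['frame'].astype(int);r,g,c=im[...,0],im[...,1],im[...,2]
sub=np.zeros(r.shape,np.uint8);sub[70:136,266:332]=1
wh=((r>190)&(g>190)&(c>180)&(sub>0)).astype(np.uint8)
cs,hi=cv2.findContours(wh,cv2.RETR_CCOMP,cv2.CHAIN_APPROX_NONE)
o=max(range(len(cs)),key=lambda i:cv2.contourArea(cs[i]))
for i in range(len(cs)):
    if hi[0][i][3]>=0 and len(cs[i])>20:
        e=cv2.fitEllipse(cs[i]);print('hole',e,onz(w,*e[0],128).round(1))
rc=cv2.minAreaRect(cs[o]);print('plate',rc,onz(w,*rc[0],128).round(1))
# tube
am=((r>c+30)&(r>g+15)&(g>20)&(g<110)).astype(np.uint8);am[:185]=0;am[262:]=0;am[:,:255]=0;am[:,300:]=0
v,u=np.nonzero(am);print('tube rows',v.min(),v.max())
for y in (205,215,230,245,255): 
    q=u[v==y]; print(y,q.min(),q.max(),(q.min()+q.max())/2)
bm=((c>g+30)&(c>r+30)).astype(np.uint8);v,u=np.nonzero(bm);print('cap',u.min(),u.max(),v.min(),v.max(),u[v>300].mean())
tz=bot.get_obs()['position'][2]+28
print('cap top far edge',onz(w,u[v>300].mean(),v.max()+.5,tz).round(1))
E
```

```text
hole ((296.6662902832031, 101.44337463378906), (24.882165908813477, 25.393308639526367), 78.24967193603516) [488.3 184.8 128. ]
plate ((294.7134094238281, 101.57926940917969), (60.29561996459961, 55.10533905029297), 6.34019136428833) [486.7 184.4 128. ]
tube rows 198 261
205 267 284 275.5
215 265 286 275.5
230 265 288 276.5
245 263 289 276.0
255 263 290 276.5
cap 257 297 257 320 276.95287187039764
cap top far edge [484.7  92.9 285.4]
```

Request:
move_arm([
  [-1, [0.09, 0.018, 0], 0],
  [-1, [0.18, 0.036, 0], 0],
  [-1, [0.25, 0.05, 0], 0],
  [-1, [0.27, 0.054, 0], 0],
  [-1, [0.27, 0.054, 0], 0],
  [-1, [0.27, 0.054, 0], 0],
])

```text
time_s: 5.2
position: [489.3, 182.7, 258.1]
eef_rot: [[-0.135, 0.991, -0.0], [0.991, 0.135, -0.001], [-0.001, -0.0, -1.0]]
ft_force: [-0.3, 0.9, -1.2]
gripper_width: 17.2
gripper_force: 59.0
```

```bash
python3 - <<'E'
from h import *
tool([488.3,183.3,256])
w=snap('wrist');a=snap('scene');b=snap('side')
C=[cv2.resize(d['frame'][y:y+t,x:x+t],(400,400),interpolation=2)[:,:,::-1] for d,x,y,t in((w,220,150,120),(a,300,100,100))]
cv2.imwrite('pics/al.png',np.hstack(C))
E
```

```text
pos [489.3 182.7 258.1] yawY 7.7 F [-0.3  0.9 -1.2] w 17.2 units [ 0.003 -0.003  0.007]
```

View pics/al.png

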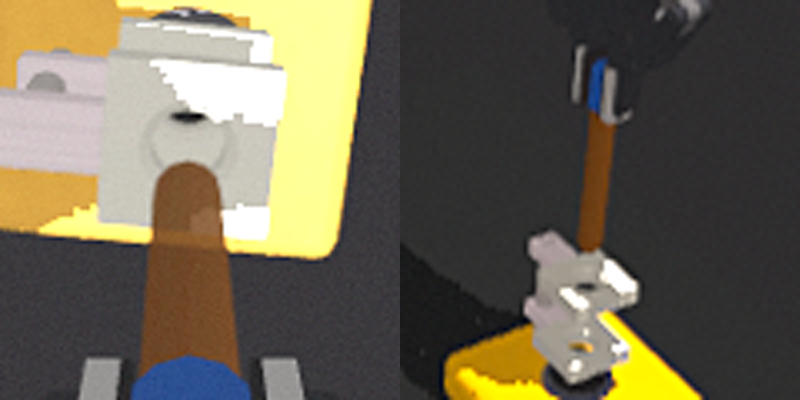

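The crop shows the tube in line with the chamfer circle at about (277,192), its tip 22 mm above the plate. Threading the upper ring slowly.

Request:
move_arm([
  [-1, [0, 0, 0.04], 0],
  [-1, [0, 0, 0.06], 0],
  [-1, [0, 0, 0.08], 0],
  [-1, [0, 0, 0.1], 0],
  [-1, [0, 0, 0.12], 0],
  [-1, [0, 0, 0.14], 0],
  [-1, [0, 0, 0.14], 0],
  [-1, [0, 0, 0.14], 0],
])

```text
time_s: 6.15
position: [489.2, 183.9, 216.2]
eef_rot: [[-0.136, 0.991, -0.0], [0.991, 0.136, -0.0], [-0.0, -0.0, -1.0]]
ft_force: [-0.2, -0.5, -0.6]
gripper_width: 16.9
gripper_force: 59.0
```

Request:
move_arm([
  [-1, [0, 0, 0.03], 0],
  [-1, [0, 0, 0.06], 0],
  [-1, [0, 0, 0.08], 0],
  [-1, [0, 0, 0.1], 0],
  [-1, [0, 0, 0.12], 0],
  [-1, [0, 0, 0.14], 0],
  [-1, [0, 0, 0.14], 0],
  [-1, [0, 0, 0.14], 0],
])

```text
time_s: 6.95
position: [489.2, 183.8, 174.2]
eef_rot: [[-0.136, 0.991, -0.0], [0.991, 0.136, -0.0], [-0.0, -0.0, -1.0]]
ft_force: [-0.1, 0.3, -0.2]
gripper_width: 17.0
gripper_force: 59.0
```

```bash
python3 - <<'E'
from h import *
tool([488.3,183.3,154])
w=snap('wrist');a=snap('scene')
C=[cv2.resize(d['frame'][y:y+t,x:x+t],(400,400),interpolation=2)[:,:,::-1] for d,x,y,t in((w,220,150,120),(a,300,100,100))]
cv2.imwrite('pics/al2.png',np.hstack(C))
E
```

```text
pos [489.2 183.8 174.2] yawY 7.8 F [-0.1  0.3 -0.2] w 17.0 units [-0.001 -0.003  0.067]
```

View pics/al2.png

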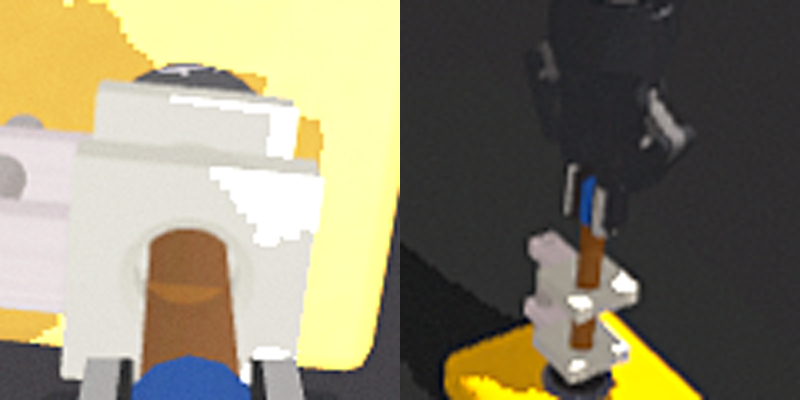

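The tube is centred in the upper ring and has entered the lower one with no contact force. Pressing onto the pad.

Request:
move_arm([
  [-1, [0, 0, 0.02], 0],
  [-1, [0, 0, 0.035], 0],
  [-1, [0, 0, 0.045], 0],
  [-1, [0, 0, 0.055], 0],
  [-1, [0, 0, 0.06], 0],
  [-1, [0, 0, 0.06], 0],
  [-1, [0, 0, 0.06], 0],
])

```text
time_s: 7.75
position: [489.5, 183.9, 156.7]
eef_rot: [[-0.136, 0.991, 0.001], [0.991, 0.136, 0.0], [-0.0, 0.001, -1.0]]
ft_force: [-0.1, -0.7, 4.8]
gripper_width: 17.3
gripper_force: 59.6
```

Request:
move_arm([
  [-1, [0, 0, 0.006], 0],
  [-1, [0, 0, 0.01], 0],
  [-1, [0, 0, 0.014], 0],
  [-1, [0, 0, 0.014], 0],
  [-1, [0, 0, 0.014], 0],
])

```text
time_s: 8.25
position: [490.2, 184.1, 153.9]
eef_rot: [[-0.136, 0.991, 0.003], [0.991, 0.136, 0.001], [0.0, 0.003, -1.0]]
ft_force: [-2.4, -0.5, 11.5]
gripper_width: 17.3
gripper_force: 61.0
```

Request:
move_arm([
  [-1, [0, 0, 0.004], 0],
  [-1, [0, 0, 0.008], 0],
  [-1, [0, 0, 0.008], 0],
  [-1, [0, 0, 0.008], 0],
])

```text
time_s: 8.65
position: [491.0, 184.4, 153.6]
eef_rot: [[-0.136, 0.991, 0.005], [0.991, 0.136, 0.001], [0.001, 0.006, -1.0]]
ft_force: [-4.6, -0.7, 24.4]
gripper_width: 17.1
gripper_force: 62.9
```

```bash
python3 - <<'E'
from h import *
w=snap('wrist');a=snap('scene');b=snap('side')
tool([488.3,183.3,154])
C=[cv2.resize(d['frame'][y:y+t,x:x+t],(400,400),interpolation=2)[:,:,::-1] for d,x,y,t in((w,200,150,160),(a,305,130,80))]
cv2.imwrite('pics/end.png',np.hstack(C))
E
```

```text
pos [491.  184.4 153.6] yawY 7.8 F [-5.  -1.5 24.1] w 17.3 units [-0.002 -0.01  -0.001]
```

View pics/end.png

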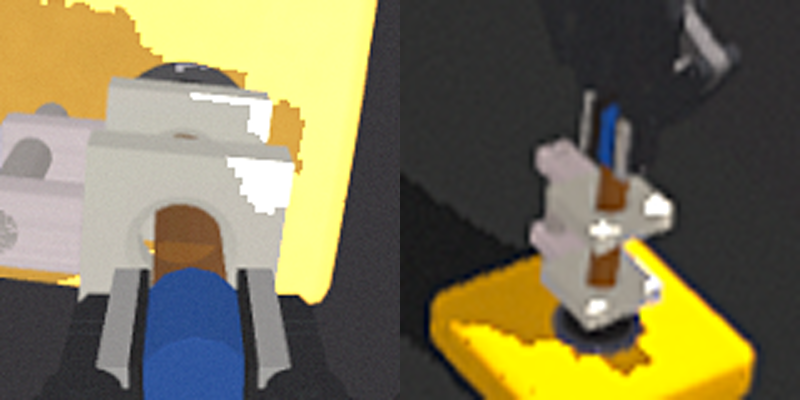

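The tube passes through both rings, still gripped by its blue cap. In the last step z moved only 0.3 mm while the force rose from 11.5 to 24 N, so the pad is on its stop. The tip is at about 47 mm.

```bash
python3 -c "
from cell import bot
print(bot.close_job())"
```

```text
the job is handed in; nothing more can be done
None
```

I handed the job in with the blue-capped tube threaded through both guide rings, still gripped by its cap and holding the pad on its stop at about 24 N; the other items were not touched.

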